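# Show the honed fishtail gouge to the inspection camera

### The arm

A 7-joint arm with a two-finger parallel gripper is mounted at the origin on the work surface. World frame = base frame: x ahead of the robot, y to its left, z up, the work surface at z = 0. Lengths are in m, angles in rad, forces in N, time in s.
With the tool pointing down it reaches from about 0.35 to 0.9 m from the base axis. Payload 8.1 kg.
Tool frame: the origin (TCP) lies on the front face of the gripper's body, between the roots of the fingers; the fingertips stand 73 mm ahead of it and the grasp point (between the pads) lies 54 mm ahead of it; z points along the fingers, y is the line along which they close (so a half turn about z gives the same grasp; the last joint's range is limited). The gripper opens to 85 mm and grips with 20 to 120 N. Pads are 22 mm wide; open, the fingers measure 114 mm over their backs; the gripper's body (76 mm by 85 mm) begins 54 mm behind the grasp point. The pads swing forward as they close: fully open they stand 13 mm farther back than shut.
Start: joints at [1.009, 0.434, 0.025, 1.573, -0.012, 1.134, -0.075], TCP at [0.277, -0.56, 0.304] pointing down, gripper open.
Joint ranges: [-2.62, 2.62], [-0.44, 2.09], [-1.27, 1.32], [0.08, 2.57], [-1.32, 4.46], [0.12, 2], [-2.74, 2.74]. Speed limits (rad/s): [2.22, 2.22, 3.01, 3.01, 3.14, 3.14, 3.14].

### API

Orientations are given as a unit quaternion [x, y, z, w].
In Python, from station import arm gives the robot as it stands.
- The arm moves only by the tool send_rows, never from a script. Its argument "steps" is a list of rows, each a list of 7 numbers: the finger opening in cm, from 0 to 8.54, then the shift along the world's x, y, z in cm, then the turn, a rotation vector about the world's x, y, z in degrees. In form: [[grip, x, y, z, rx, ry, rz], ...]. A call has exactly 10 rows; each row shifts and turns the commanded pose from where the row before left it; what a row does not reach is not made up. A row lasts 1/12 s, in which the tool goes at most 41.7 mm and 7.16 degrees, less where a joint would pass 70% of its speed; a pose out of reach is approached as far as the arm can. A call is refused whole if a number of a shift passes 4.17 or a number of a turn 7.16, either way. A call with a gripper value outside its range is refused whole. The fingers move at their own pace and stop on an object; "grip_force" is the grip in N (left out, the last holds). Time passes only in rows, so rows that do not move let the fingers close, or fill a call up. It gives the time, the measured TCP pose, the force, the opening and the grip force at its end, in the units of the state.
- arm.observe(): the state, without advancing time (a new reading comes with each control period).
- arm.camera(name): name is "scene" or "side" or "wrist"; returns (picture, depth): 420x560x3 uint8, red, green, blue; 420x560 float32, m along the optical axis (not along the pixel's ray), 0 where there is no reading.
- arm.camera_params(name): a dict with "vfov" (degrees; the focal length in pixels is half the picture's height over the tangent of half this angle, whatever the lens; pixels are square), "cx", "cy" (the principal point, pixels), "xyz" and "rotation" of the camera in the world; the wrist camera has in their place "T_tool_cam" (4x4, takes a point from camera to tool coordinates, whose origin is the TCP and whose axes are the flange's). Camera axes: x right, y up, looking along -z (the intrinsics and any distortion apply to the point x, -y, -z); pixel columns grow to the right and rows downward; lengths in m; the calibration is good to about 2 mm. A picture is of the moment at which its call begins: read the wrist's pose just before it. camera_params takes no time and is no camera call.
- arm.finish_job(): hands the job in; it is judged then, once.
The state is a dict: "time_s": time; "joints": joint angles; "joint_velocities": joint speeds; "joint_efforts": joint torques, N m; "tool_pos": TCP position; "ee_rot": TCP orientation; "wrist_force": force on the tool from outside, world axes, zero at the start; "torque": the same for the moment, N m; "opening": finger opening in m; "finger_force": force on a finger pad.
Only numpy, scipy, OpenCV 4.12 (cv2) and the standard library are available. Lean on these libraries where they do the work, as an engineer would, in place of code of your own. Each camera call takes 0.05 s, during which the arm holds its last target. There are 200 camera calls.

### The job

The fishtail gouge on the mat has just been honed and its cutting edge is to be checked: take it by its wooden handle out of the row of tools and hold it up to the inspection camera, hollow side up, pointing straight into the lens along the camera's line of sight, with the middle of its cutting edge at the focus point, 85 mm in front of the lens. The program finishes while the robot holds the gouge still there in the air; leave the other tools on the mat and the camera as they are, and do not let the gouge touch the camera.

Things in the scene. Friction and masses are not known exactly. Their poses are not given: they have to be found in the camera images.
- gouge_handle (a point): middle of the fishtail gouge's handle: octagonal, 120 mm long, 26 mm across flats (two flats upright), its middle 17 mm above the bench. x points to the cutting edge, y across the blade, z to its hollow side. 110 g, balances 30 mm ahead of here. The only tool whose slim 8 mm shank fans out to a 36 mm wide blade; lies hollow side up, blade clear of the mat, edge away from the robot, any place in the row
- gouge_edge (a point): middle of the cutting edge of the fishtail gouge, the front end of the blade, 180 mm ahead of gouge_handle on the tool's centre line (same axes)
- gouge_butt (a point): rear end of the fishtail gouge's handle, 60 mm behind gouge_handle on the tool's centre line (same axes). The black rubber mat under the four tools is 4 mm thick; the tools lie about 90 mm apart
- flat_chisel: flat carving chisel with the same handle and a straight parallel blade 26 mm wide, 240 mm long in all; origin under the middle of its handle, x to its cutting edge. Stays where it lies.
- narrow_gouge: straight gouge with the same handle and a parallel trough-shaped blade 11 mm wide, 238 mm long; origin under the middle of its handle, x to its cutting edge. Stays where it lies.
- spoon_gouge: gouge with the same handle, a round 8 mm shank bent like a spoon and a blade 17 mm wide, 234 mm long; origin under the middle of its handle, x to its cutting edge. Stays where it lies.
- stand_foot (a point): foot of the inspection camera's stand, at the far side of the bench: middle of the near edge of its base plate (190 x 130 x 16 mm), at bench height; x level, away from the robot, opposite to the way the camera faces. The 16 mm post stands 115 mm behind and 5 mm to -y of here, 295 mm tall; a cross arm 265 mm up carries the camera, whose tilt axis lies 85 mm behind and 80 mm to +y of here
- lens (a point): centre of the camera's front face: the lens, 34 mm across, ringed by a light 66 mm across; 90 mm in front of the tilt axis. x points along the line of sight into the lens, y is level, z upward. The camera is tilted to look 0.15 to 0.45 rad down towards the robot and is stiff; its body reaches 165 mm along +x from here
- focus (a point): the focus point on the line of sight, 85 mm in front of the lens face (same axes as lens), about 180 to 240 mm above the bench. The picture is sharp within about 15 mm of it. x rises away from the robot by the camera's tilt, so the gouge is held with its edge higher than its butt by the same angle
Mind the look-alikes: they are no part of the job. Leave any purple or turquoise look-alike of the part that bears gouge_handle alone.

How it is judged:
By the outcome, as a careful person would: the job done as asked, in the order asked, and still so for the second after the job is handed in, while the arm keeps its last pose, push and grip.
It also fails if it takes over 35 s, if anything falls off the work surface, if the arm or the gripper's body presses on something with over 40 N, if the wrist force passes 120 N, or if a joint passes its speed limit or range.

## Working session

There is one attempt and no reset: what is moved stays moved. The work goes in short steps, Python scripts to look and compute and a tool call to move; the robot and the scene stay as the last step left them, time stands still between calls to the robot, and variables do not carry over. Pictures are saved under pics/ and viewed, at most 10 in all, crops included, and the job is handed in when it is done.

Besides the shell and the picture viewer there is one more tool, called after ">>>" in YAML: its name, and indented under it one key for each argument. send_rows: Moves the arm, as the interface text tells. Its arguments: {"type":"object","properties":{"steps":{"type":"array"},"grip_force":{"type":"number"}},"required":["steps"]}

```bash
mkdir -p pics; ls
cat > h.py <<'E'
import numpy as np, cv2, json
from station import arm
from scipy.spatial.transform import Rotation as R
def snap(name):
    s=arm.observe(); p=arm.camera_params(name); im,d=arm.camera(name)
    if 'T_tool_cam' in p:
        T=np.eye(4);T[:3,:3]=R.from_quat(s['ee_rot']).as_matrix();T[:3,3]=s['tool_pos'];T=T@np.array(p['T_tool_cam'])
    else:
        T=np.eye(4);r=np.array(p['rotation'],float);T[:3,:3]=r if r.shape==(3,3) else R.from_quat(r).as_matrix();T[:3,3]=p['xyz']
    f=210/np.tan(np.radians(p['vfov'])/2)
    return im,d,dict(T=T,f=f,cx=p['cx'],cy=p['cy'],raw=p)
def ray(c,u,v):
    u=np.asarray(u,float);v=np.asarray(v,float)
    q=np.stack([(u-c['cx'])/c['f'],-(v-c['cy'])/c['f'],-np.ones_like(u)],-1)
    return c['T'][:3,3],q@c['T'][:3,:3].T
def plane(c,u,v,z):
    o,d=ray(c,u,v); return o+d*((z-o[2])/d[...,2])[...,None]
def cloud(c,d):
    v,u=np.mgrid[:d.shape[0],:d.shape[1]]; o,r=ray(c,u,v); return o+r*d[...,None]
def save(im,fn): cv2.imwrite('pics/'+fn,im[...,::-1])
E
python3 - <<'E'
from h import *
for n in('scene','side','wrist'):
    im,d,c=snap(n); save(im,n+'0.png'); np.savez(n+'0.npz',im=im,d=d,T=c['T'],f=c['f'],cx=c['cx'],cy=c['cy'])
    print(n,c['raw'],(d>0).mean())
s=arm.observe();print(s['time_s'],s['tool_pos'],s['ee_rot'],s['opening'])
a=[cv2.imread(f'pics/{n}0.png') for n in('scene','side')]
E
```

```text
pics
scene {'vfov': 50.40781494026387, 'cx': 279.803525603355, 'cy': 209.89432178529088, 'xyz': array([1.07052457, 0.21247057, 1.19310174]), 'rotation': array([0.16675834, 0.19667869, 0.74573372, 0.61432107])} 0.9961139455782313
side {'vfov': 57.46513556524415, 'cx': 279.03490559650396, 'cy': 218.32448415289625, 'xyz': array([-0.21110689,  0.88919829,  0.80654208]), 'rotation': array([-0.16315728,  0.4583931 ,  0.81372699, -0.31796831])} 0.9926615646258503
wrist {'vfov': 68.79310703627807, 'cx': 278.442391286436, 'cy': 211.48662775667162, 'T_tool_cam': array([[-1.93401799e-04,  9.53231963e-01,  3.02239619e-01,
         7.77721929e-02],
       [ 9.99999981e-01,  1.82985775e-04,  6.27776921e-05,
         1.37145932e-04],
       [ 4.53615180e-06,  3.02239625e-01, -9.53231981e-01,
        -6.93137008e-02],
       [ 0.00000000e+00,  0.00000000e+00,  0.00000000e+00,
         1.00000000e+00]])} 0.9960034013605442
0.15 [ 0.27663128 -0.56012599  0.30330724] [ 9.73806768e-01  2.27376381e-01 -1.85230956e-04 -5.69845171e-04] 0.08528805108228577
```

View pics/scene0.png

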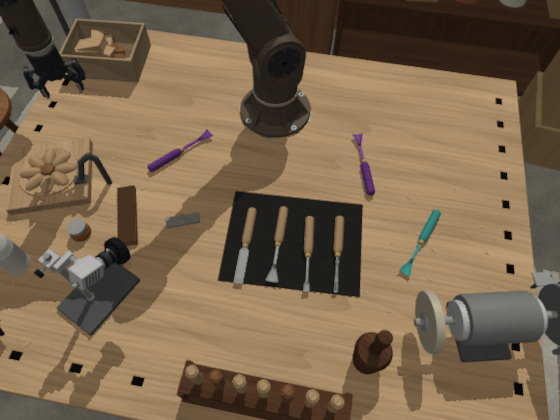

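View pics/side0.png

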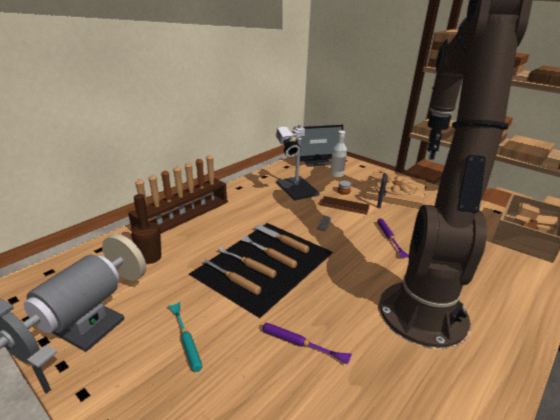

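The four mat tools in the scene picture are at (246,245), (278,243), (309,252) and (338,252). The one at (278,243) seems to fan out at (273,275). The purple and turquoise look-alikes lie off the mat. I'll check with an enlarged crop.

Run:
```python
import cv2,numpy as np
a=cv2.imread('pics/scene0.png');b=cv2.imread('pics/side0.png')
p=cv2.resize(a[195:300,220:365],None,fx=4,fy=4,interpolation=3)[:420,:400+180]
q=cv2.resize(a[230:335,40:145],(220,220),interpolation=3); r=cv2.resize(b[115:205,265:355],(220,220),interpolation=3)
o=np.zeros((440,800,3),np.uint8);o[:420,:580]=p;o[:220,580:]=q;o[220:,580:]=r
cv2.imwrite('pics/crop1.png',o)
```

```text
(no output)
```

View pics/crop1.png

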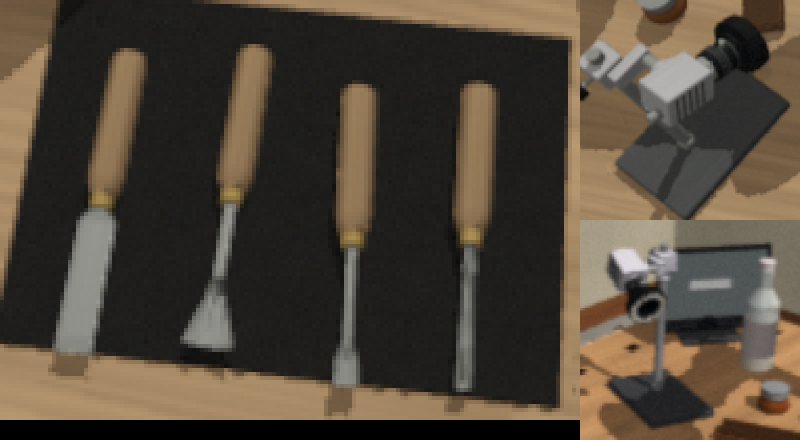

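View pics/wrist0.png

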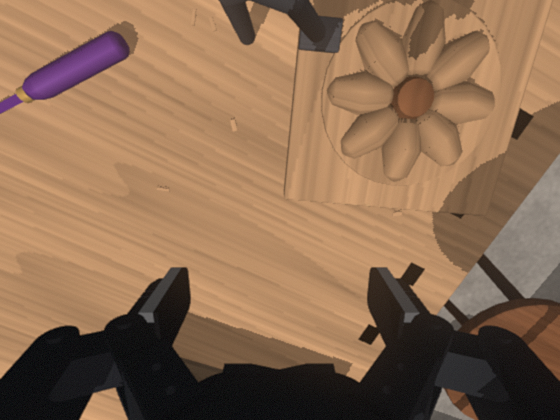

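The enlarged crop confirms it. The second tool from the left (handle at 278,224, slim shank, blade fanning to (266–278, 281)) is the only fishtail: the first is the flat chisel, the third the spoon gouge and the fourth the narrow gouge. The stand is at scene (95,285), with its lens ring at about (118,252). Next I'll measure the gouge, base plate and lens.

```bash
cat >> h.py <<'E'
def load(n):
    z=np.load(n+'0.npz'); return z['im'],z['d'],dict(T=z['T'],f=float(z['f']),cx=float(z['cx']),cy=float(z['cy']))
E
python3 - <<'E'
from h import *
im,d,c=load('scene')
hsv=cv2.cvtColor(im,cv2.COLOR_RGB2HSV)
P=cloud(c,d)
print('bench z', np.median(P[330:350,150:180,2]), 'mat z',np.median(P[268:280,250:260,2]), 'raw side')
# gouge handle + metal in its own window (not dark)
m=((hsv[...,2]>75)).astype(np.uint8); w=np.zeros_like(m); cv2.fillPoly(w,[np.array([[276,203],[291,203],[289,246],[284,285],[262,285],[272,246]])],1)
m&=w
wood=m*((hsv[...,1]>70)); met=m*(hsv[...,1]<=70)
for n,q in(('wood',wood),('met',met)):
    v,u=np.nonzero(q); print(n,len(u),u.min(),u.max(),v.min(),v.max(), 'depth z pct',np.percentile(P[v,u,2],[5,50,95]))
v,u=np.nonzero(wood); X=plane(c,u,v,0.022)
mu=X[:,:2].mean(0); ev=np.linalg.svd(X[:,:2]-mu,full_matrices=False)[2][0]; ev*=np.sign(ev[0])
t=(X[:,:2]-mu)@ev; n=np.array([-ev[1],ev[0]]);s=(X[:,:2]-mu)@n
print('wood mean',mu,'dir',ev,np.degrees(np.arctan2(ev[1],ev[0])),'ext',t.min(),t.max(),s.min(),s.max(),'butt',mu+ev*t.min())
v,u=np.nonzero(met); Y=plane(c,u,v,0.017)[:,:2]; t2=(Y-mu)@ev; s2=(Y-mu)@n
print('edge ext',t2.max(), 'total len',t2.max()-t.min()); k=t2>t2.max()-.008; print('edge lateral',s2[k].min(),s2[k].max(), 'edge',mu+ev*t2.max()+n*(s2[k].min()+s2[k].max())/2)
# side view
im2,d2,c2=load('side');h2=cv2.cvtColor(im2,cv2.COLOR_RGB2HSV); P2=cloud(c2,d2)
for nm,Q,I in(('scene',P,im),('side',P2,im2)):
    k=(np.abs(Q[...,2]-.016)<.006)&(I.max(2)<75)&(Q[...,0]>.55)&(Q[...,1]<-.2); k=cv2.morphologyEx(k.astype(np.uint8),cv2.MORPH_OPEN,np.ones((3,3)))
    nl,lab,st,ce=cv2.connectedComponentsWithStats(k); 
    for i in range(1,nl):
        if st[i,4]>100:
            pts=Q[lab==i][:,:2]; r=cv2.minAreaRect(pts.astype(np.float32)); print(nm,st[i],r, np.round(cv2.boxPoints(r),3).tolist(),'z',np.median(Q[lab==i][:,2]))
    # camera body points
    B=Q[(Q[...,2]>.1)&(Q[...,0]>.4)&(Q[...,0]<1.0)&(Q[...,1]<-.15)&(Q[...,1]>-.75)]
    print(nm,'high pts',len(B),B.min(0),B.max(0))
E
```

```text
bench z 0.001808088915989714 mat z 0.0054880133659984676 raw side
wood 335 274 287 206 245 depth z pct [0.02156837 0.0288916  0.03376093]
met 206 265 279 246 282 depth z pct [0.0042093  0.01854197 0.02433239]
wood mean [0.45887382 0.1048349 ] dir [0.99921511 0.03961257] 2.270226970018899 ext -0.06707734960758348 0.06694881474889498 -0.013041984263796082 0.01319909296696514 butt [0.39184912 0.1021778 ]
edge ext 0.17763755553929667 total len 0.24471490514688016
edge lateral -0.017549007116706317 0.016452988070376724 edge [0.63639366 0.111324  ]
scene [  66  263   73   65 1621] ((0.753512978553772, -0.3353206515312195), (0.11698363721370697, 0.1901915967464447), 51.17864990234375) [[0.6430000066757202, -0.32100000977516174], [0.7910000085830688, -0.4410000145435333], [0.8640000224113464, -0.3490000069141388], [0.7160000205039978, -0.23000000417232513]] z 0.017749110902597343
scene high pts 2735 [ 0.40031482 -0.60357116  0.100156  ] [ 0.82828527 -0.20601532  0.30293819]
side [279 178  39  21 490] ((0.752032995223999, -0.3410610258579254), (0.12823593616485596, 0.19170992076396942), 66.3171615600586) [[0.6380000114440918, -0.3610000014305115], [0.8140000104904175, -0.43799999356269836], [0.8659999966621399, -0.32100000977516174], [0.6899999976158142, -0.24400000274181366]] z 0.014787431555544073
side high pts 1672 [ 0.40051264 -0.74857775  0.10004673] [ 0.92532844 -0.20342876  0.29672129]
```

Run:
```python
from h import *
out=np.zeros((440,800,3),np.uint8)
for j,(n,(x0,y0,w)) in enumerate((('scene',(35,225,110)),('side',(265,110,100)))):
    im,d,c=load(n); P=cloud(c,d)
    k=(P[...,2]>.1)&(P[...,0]>.45)&(P[...,0]<1.0)&(P[...,1]<-.15)&(P[...,1]>-.6)
    kk=np.zeros_like(k);kk[y0:y0+w,x0:x0+w]=1;k&=kk
    dark=k&(im.max(2)<60)
    nl,lab,st,ce=cv2.connectedComponentsWithStats(dark.astype(np.uint8))
    for i in range(1,nl):
        if st[i,4]>25:
            Q=P[lab==i]; mu=Q.mean(0); U,S,V=np.linalg.svd(Q-mu,full_matrices=False); print(n,st[i],'mu',mu.round(3),'sd',(S/len(Q)**.5).round(4),'n',V[2].round(3),'ext',Q.min(0).round(3),Q.max(0).round(3))
    light=k&(im.max(2)>90); Q=P[light]; mu=np.median(Q,0); print('light',light.sum(),mu,Q.min(0),Q.max(0))
    cr=im[y0:y0+w,x0:x0+w,::-1]; cr=np.clip(cr.astype(float)*1.8,0,255).astype(np.uint8); out[:400,j*400:j*400+400]=cv2.resize(cr,(400,400),interpolation=3)
cv2.imwrite('pics/crop2.png',out)
```

```text
scene [ 96 238  34  31 592] mu [ 0.723 -0.233  0.255] sd [0.0165 0.0157 0.009 ] n [0.315 0.563 0.764] ext [ 0.69  -0.268  0.21 ] [ 0.761 -0.206  0.272]
scene [ 35 270   9   8  44] mu [ 0.809 -0.369  0.273] sd [0.0049 0.003  0.0024] n [0.337 0.538 0.773] ext [ 0.803 -0.38   0.264] [ 0.815 -0.363  0.278]
light 1120 [ 0.77860591 -0.28431973  0.28331889] [ 0.68572361 -0.38062334  0.15066059] [ 0.82772108 -0.23912111  0.30293819]
side [283 139  16  14  88] mu [ 0.722 -0.232  0.255] sd [0.0267 0.0162 0.0091] n [-0.305 -0.103 -0.947] ext [ 0.685 -0.35   0.218] [ 0.774 -0.203  0.268]
side [289 147   9   8  48] mu [ 0.707 -0.24   0.229] sd [0.011  0.01   0.0023] n [ 0.852 -0.265  0.452] ext [ 0.697 -0.261  0.212] [ 0.719 -0.215  0.247]
light 611 [ 0.75130316 -0.34990733  0.23470054] [ 0.67803726 -0.59995066  0.10035523] [ 0.91950196 -0.20352863  0.29672129]
```

View pics/crop2.png

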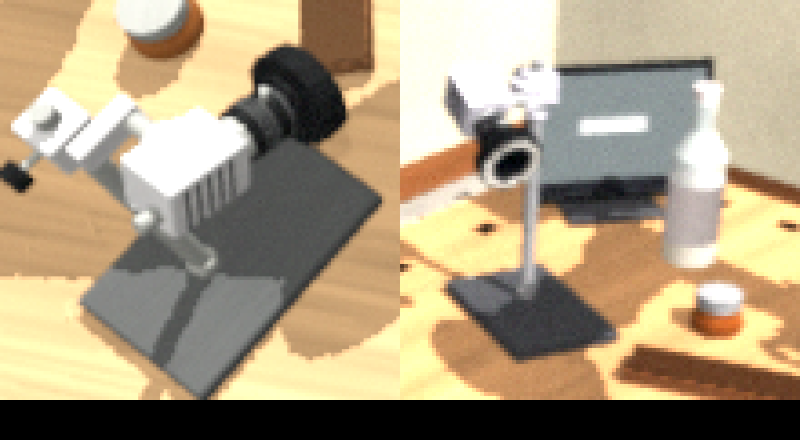

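Run:
```python
from h import *
im,d,c=load('scene'); im2,d2,c2=load('side')
def edge(im,c,a,b,dark_left=None):
    # refine an edge between two rough px endpoints: search gradient max along the normal, fit line
    g=cv2.GaussianBlur(cv2.cvtColor(im,cv2.COLOR_RGB2GRAY).astype(np.float32),(0,0),.7)
    a=np.array(a,float);b=np.array(b,float);t=(b-a)/np.linalg.norm(b-a);n=np.array([-t[1],t[0]]);pts=[]
    for s in np.linspace(.12,.88,40):
        p=a+s*(b-a);o=np.arange(-4,4.01,.25);q=p+o[:,None]*n
        val=cv2.remap(g,q[:,0].astype(np.float32)[None],q[:,1].astype(np.float32)[None],1)[0]
        gr=np.abs(np.gradient(val));i=gr.argmax()
        if 2<i<len(o)-3: pts.append(q[i])
    pts=np.array(pts,np.float32); l=cv2.fitLine(pts,cv2.DIST_HUBER,0,.01,.01).ravel(); r=(pts-l[2:])@np.array([-l[1],l[0]]);
    return l,len(pts),np.abs(r).mean()
def cross(l,m):
    A=np.array([l[:2],-m[:2]]).T; s=np.linalg.solve(A,m[2:]-l[2:]); return l[2:]+s[0]*l[:2]
R1=edge(im,c,(140,280),(91.4,333.6)); F1=edge(im,c,(91.4,333.6),(57.6,307.5)); N1=edge(im,c,(140,280),(121,265))
print([ (x[1],x[2]) for x in(R1,F1,N1)])
A=cross(R1[0],N1[0]);B=cross(R1[0],F1[0]); 
W=lambda cc,p:plane(cc,p[0],p[1],.016)
a=W(c,A);b=W(c,B); f=W(c,F1[0][2:]+20*F1[0][:2])-W(c,F1[0][2:]-20*F1[0][:2]); nn=W(c,N1[0][2:]+10*N1[0][:2])-W(c,N1[0][2:]-10*N1[0][:2])
ang=lambda v:np.degrees(np.arctan2(v[1],v[0]))
print('near-right',a,'far-right',b,'len',np.linalg.norm(b-a),'dir',ang(b-a),'far edge dir',ang(f),'near dir',ang(nn))
# side
s=[(318,192.5),(295,199.5),(276.3,181.3)]
for p in s: print('side rough',W(c2,p))
```

```text
[(40, np.float32(0.2434895)), (40, np.float32(0.17763488)), (40, np.float32(0.14516188))]
near-right [ 0.69795016 -0.24634658  0.016     ] far-right [ 0.87379654 -0.31816611  0.016     ] len 0.18994735076644043 dir -22.216183327805854 far edge dir 67.04175653628135 near dir 66.70762299018948
side rough [ 0.64640574 -0.35709293  0.016     ]
side rough [ 0.67819    -0.23631837  0.016     ]
side rough [ 0.85213733 -0.30931732  0.016     ]
```

>>> send_rows:
  steps:
    - [8.5, 1.1, 2.3, 0.4, 0, 0, -7]
    - [8.5, 1.1, 2.3, 0.4, 0, 0, -7]
    - [8.5, 1.1, 2.3, 0.4, 0, 0, -7]
    - [8.5, 1.1, 2.3, 0.4, 0, 0, -7]
    - [8.5, 1.1, 2.3, 0.4, 0, 0, -7]
    - [8.5, 1.1, 2.3, 0.4, 0, 0, -7]
    - [8.5, 1.1, 2.3, 0.4, 0, 0, -7]
    - [8.5, 1.1, 2.3, 0.4, -2.5, -6, 0]
    - [8.5, 1.1, 2.3, 0.4, -2.5, -6, 0]
    - [8.5, 1.1, 2.3, 0.4, -2.5, -6, 0]

```text
time_s: 0.98
tool_pos: [0.3876, -0.3292, 0.3444]
ee_rot: [0.966, -0.194, 0.169, 0.034]
wrist_force: [1.1, 0.1, -0.3]
opening: 0.0851
finger_force: 0.0
```

>>> send_rows:
  steps:
    - [8.5, 1, 2.2, 0.4, -2.5, -6, 0]
    - [8.5, 1, 2.2, 0.4, -2.5, -6, 0]
    - [8.5, 1, 2.2, 0.4, -2.5, -6, 0]
    - [8.5, 1, 2.2, 0.4, -2.5, -6, 0]
    - [8.5, 1, 2.2, 0.4, -2.5, -6, 0]
    - [8.5, 1, 2.2, 0.4, -2.5, -6, 0]
    - [8.5, 1, 2.2, 0, -2.5, -6, 0]
    - [8.5, 0, 1.2, 0, 0, 0, 0]
    - [8.5, 0, 0, 0, 0, 0, 0]
    - [8.5, 0, 0, 0, 0, 0, 0]

```text
time_s: 1.82
tool_pos: [0.4279, -0.2135, 0.3757]
ee_rot: [0.895, -0.178, 0.404, 0.071]
wrist_force: [-0.3, 0.5, -0.7]
opening: 0.0849
finger_force: 0.0
```

Run:
```python
from h import *
s=arm.observe();print(s['time_s'],s['tool_pos'],R.from_quat(s['ee_rot']).as_matrix().round(3).tolist())
im,d,c=snap('wrist'); save(im,'wrist1.png'); np.savez('wrist10.npz',im=im,d=d,T=c['T'],f=c['f'],cx=c['cx'],cy=c['cy'])
```

```text
1.8167 [ 0.42789995 -0.21349593  0.37573927] [[0.611, -0.376, 0.697], [-0.261, -0.927, -0.271], [0.747, -0.017, -0.664]]
```

View pics/wrist1.png

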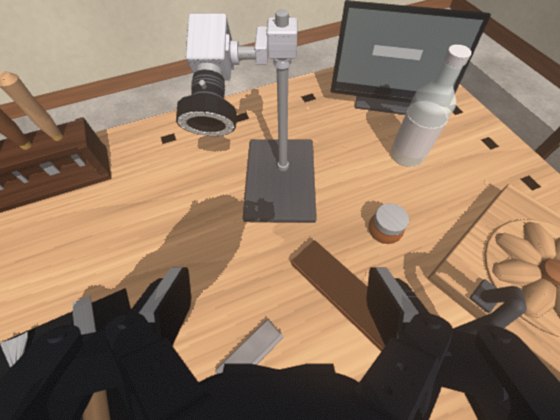

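The wrist view shows the stand clearly. The lens ring is at about (207,122), the plate corners at (250,140), (312,140), (316,220) and (244,220), and the post foot at (283,167). Now I'll fit them.

Run:
```python
from h import *
im,d,c=load('wrist1'); P=cloud(c,d); hsv=cv2.cvtColor(im,cv2.COLOR_RGB2HSV)
for (u,v) in((280,200),(270,210),(225,240)): print('z check',P[v,u])
# plate: dark gray component
g=cv2.GaussianBlur(cv2.cvtColor(im,cv2.COLOR_RGB2GRAY).astype(np.float32),(0,0),.7)
def edge(a,b):
    a=np.array(a,float);b=np.array(b,float);t=(b-a)/np.linalg.norm(b-a);n=np.array([-t[1],t[0]]);pts=[]
    for s in np.linspace(.12,.88,40):
        o=np.arange(-4,4.01,.25);q=a+s*(b-a)+o[:,None]*n
        gr=np.abs(np.gradient(cv2.remap(g,q[:,:1].astype(np.float32),q[:,1:].astype(np.float32),1)[:,0]));i=gr.argmax()
        if 2<i<len(o)-3: pts.append(q[i])
    l=cv2.fitLine(np.array(pts,np.float32),cv2.DIST_HUBER,0,.01,.01).ravel(); return l
def cross(l,m):
    s=np.linalg.solve(np.array([l[:2],-m[:2]]).T,m[2:]-l[2:]); return l[2:]+s[0]*l[:2]
L=edge((250,140),(244,219));Rr=edge((313,140),(316,219));F=edge((251,140),(312,140));N=edge((245,219),(316,219))
for z in(0,.016):
    pts=[plane(c,*cross(*k),z)[:2] for k in((L,N),(Rr,N),(Rr,F),(L,F))]
    print(z,np.round(pts,4).tolist(),'widths',[round(float(np.linalg.norm(pts[i]-pts[(i+1)%4])),4) for i in range(4)])
    for i,j in((0,3),(1,2)): v=pts[j]-pts[i];print('yaw',np.degrees(np.arctan2(v[1],v[0])))
# ring: print brightness map region
x0,x1,y0,y1=174,242,80,140
reg=np.zeros(d.shape,bool);reg[y0:y1,x0:x1]=1
near=reg&(d>0)&(d<.5)
print('depth range',np.percentile(d[reg],[1,10,25,50,90]))
cr=np.clip(im[y0:y1,x0:x1,::-1].astype(float)*1.6,0,255).astype(np.uint8); cv2.imwrite('pics/crop3.png',cv2.resize(cr,None,fx=10,fy=10,interpolation=0))
for v in range(100,140,3): print(v,' '.join(f'{int(g[v,u]):3d}' for u in range(176,240,3)))
```

```text
z check [ 0.70768083 -0.32334717  0.01437604]
z check [ 0.69416824 -0.29877534  0.01581514]
z check [ 6.76737017e-01 -2.07819602e-01  1.74346032e-04]
0 [[0.7016, -0.2463], [0.6471, -0.3681], [0.834, -0.4493], [0.8857, -0.3243]] widths [0.1334, 0.2038, 0.1352, 0.2]
yaw -22.977196840059065
yaw -23.488472925517414
0.016 [[0.6924, -0.2452], [0.6398, -0.3629], [0.8204, -0.4414], [0.8704, -0.3207]] widths [0.1289, 0.197, 0.1307, 0.1933]
yaw -22.97719684005909
yaw -23.488472925517403
depth range [0.31812332 0.32154333 0.33140574 0.35539089 1.87970064]
100 174 109  53  54  55  54  56  56  56  55  59  59  59  59  56  55  72 158 189 190 190 166
103 154  51  53  55  55  54  56  56  57  56  58  58  57  59  55  54  53  55 129 179 176 154
106 141  52  55  55  55  54  57  56  57  56  58  58  59  58  54  54  54  53  51 101 184 149
109 127  52  55  55  54  53  55  55  55  55  56  56  57  58  55  54  54  53  52  52 121 126
112 117  51  55  76 119 157 138 145 144 124 150 123 113  70  54  53  54  53  51  50  88 125
115 106  73 140 157 133 141 138 126 125 125 127 136 143 136 153 107  71  51  52  51  71  59
118 103 149 142 138 119  67  51  46  46  45  47  50  65  96 133 143 146 109  55  51  48  46
121 101 145 140 120  51  50  49  47  47  47  46  46  46  45  47  80 138 143 134  57  60 105
124 167 124 136 128  70  52  55  54  49  49  48  47  46  47  48  49  72 136 143  98 138 188
127 179 164 158 139 140 107  61  53  57  59  58  55  51  54  52  51  63 133 138 143 150 172
130 186 186 179 148 133 143 152 143  90  71  63  60  60  59  74  97 138 140 147 107 179 179
133 181 181 184 187 187 172 146 132 142 157 143 131 142 141 151 141 140 132 158 178 179 179
136 176 187 184 179 177 180 185 188 177 142 117 118 116 114 108 117 158 180 179 174 171 169
139 144 177 179 186 187 182 177 163 116 118 118 116 120 120 120 118 115 125 157 169 176 181
```

View pics/crop3.png

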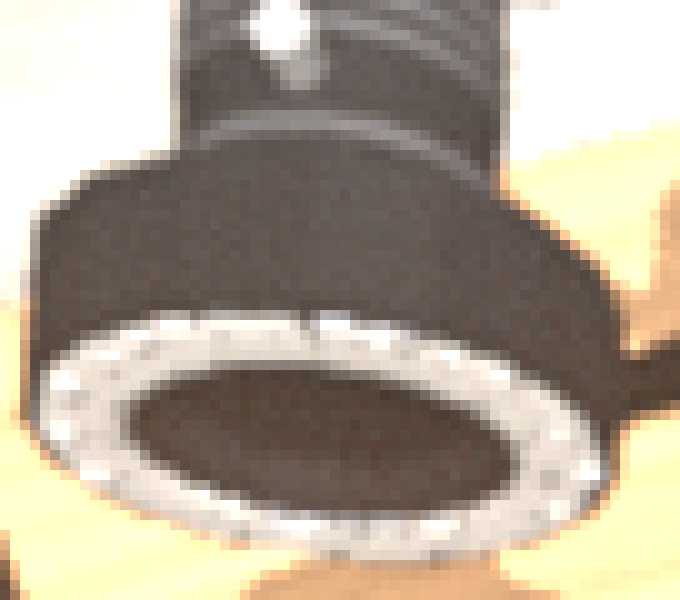

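Run:
```python
from h import *
im,d,c=load('wrist1'); P=cloud(c,d)
g=cv2.cvtColor(im,cv2.COLOR_RGB2GRAY); sat=cv2.cvtColor(im,cv2.COLOR_RGB2HSV)[...,1]
reg=np.zeros(d.shape,bool);reg[109:139,175:238]=1
m=(reg&(g>95)&(d>.25)&(d<.40)).astype(np.uint8)
nl,lab,st,_=cv2.connectedComponentsWithStats(m); i=1+st[1:,4].argmax(); print(st[i]); m=(lab==i).astype(np.uint8)
cs,_=cv2.findContours(m,cv2.RETR_EXTERNAL,cv2.CHAIN_APPROX_NONE); k=cv2.convexHull(cs[0]); e=cv2.fitEllipse(cs[0]); print('ellipse',e)
Q=P[m>0]; mu=Q.mean(0)
for _ in range(3):
    V=np.linalg.svd(Q-Q.mean(0),full_matrices=False)[2]; n=V[2]; r=(Q-Q.mean(0))@n; Q=Q[np.abs(r)<2*r.std()+1e-4]
n*=np.sign(n[0]); print('plane n',n,'yaw',np.degrees(np.arctan2(n[1],n[0])),'tilt',np.degrees(np.arcsin(n[2])),'rms',r.std(),'pts',len(Q))
o,rd=ray(c,*e[0]); pc=o+rd*((Q.mean(0)-o)@n/(rd@n)); print('centre',pc)
F=plane # size check
E2=cs[0][:,0,:].astype(float); o,rd=ray(c,E2[:,0],E2[:,1]); X=o+rd*((Q.mean(0)-o)@n/(rd@n))[:,None]; rr=np.linalg.norm(X-pc,axis=1); print('radius',rr.mean(),rr.std())
# stereo check with tilt axis
foot=(np.array([.6924,-.2452])+np.array([.6398,-.3629]))/2
foot0=(np.array([.7016,-.2463])+np.array([.6471,-.3681]))/2; 
for yaw in(-22.6,-23.2):
    y=np.radians(yaw);xp=np.array([np.cos(y),np.sin(y)]);yp=np.array([-xp[1],xp[0]]); ax=foot+.085*xp+.08*yp; v=ax-pc[:2]
    print(yaw,'axis',ax,'along',v@xp,'lat',v@yp,'tilt from along',np.degrees(np.arccos(min(1,v@xp/.09))),'tilt from z', np.degrees(np.arcsin((.265-pc[2])/.09)))
im2,d2,c2=load('scene')
```

```text
[176 111  59  25 640]
ellipse ((205.31362915039062, 123.19761657714844), (23.27117156982422, 57.34855270385742), 97.4719009399414)
plane n [ 0.8514892  -0.36755747  0.37398883] yaw -23.348132338648867 tilt 21.961829922654015 rms 0.0003579814052225857 pts 603
centre [ 0.70345089 -0.23321777  0.23376018]
radius 0.03148002394078675 0.0023156620502513305
-22.6 axis [ 0.77531649 -0.26285829] along 0.0777377706399048 lat 0.00025319017917037925 tilt from along 30.259381447623284 tilt from z 20.310600179808677
-23.2 axis [ 0.77574186 -0.26400424] along 0.0785732602089515 lat 0.00018151424928968479 tilt from along 29.186591376068968 tilt from z 20.310600179808677
```

>>> send_rows:
  steps:
    - [8.5, 0.5, 2.8, -0.5, 2.6, 6.4, 0.1]
    - [8.5, 0.5, 2.8, -0.5, 2.6, 6.4, 0.1]
    - [8.5, 0.5, 2.8, -0.5, 2.6, 6.4, 0.1]
    - [8.5, 0.5, 2.8, -0.5, 2.6, 6.4, 0.1]
    - [8.5, 0.5, 2.8, -0.5, 2.6, 6.4, 0.1]
    - [8.5, 0.5, 2.8, -0.5, 2.6, 6.4, 0.1]
    - [8.5, 0.5, 2.8, -0.5, 2.6, 6.4, 0.1]
    - [8.5, 0.5, 2.8, -0.5, 0, 0, 6.1]
    - [8.5, 0.5, 2.8, -1, 0, 0, 6.1]
    - [8.5, 0.5, 2.8, -1, 0, 0, 6.1]

```text
time_s: 2.7
tool_pos: [0.4699, -0.0005, 0.33]
ee_rot: [0.984, -0.022, 0.175, -0.031]
wrist_force: [0.0, -0.7, -0.5]
opening: 0.0848
finger_force: 0.0
```

>>> send_rows:
  steps:
    - [8.5, 0.2, 1.5, -1, -0.6, 4.1, 0]
    - [8.5, 0.2, 1.5, -1, -0.6, 4.1, 0]
    - [8.5, 0.2, 1.5, -1, -0.6, 4.1, 0]
    - [8.5, 0.2, 1.5, -1, -0.6, 4.1, 0]
    - [8.5, 0.2, 1.5, -1, -0.6, 4.1, 0]
    - [8.5, 0, 1.5, -1, 0, 0, 2.8]
    - [8.5, 0, 1.5, 0, 0, 0, 2.8]
    - [8.5, 0, 0, 0, 0, 0, 0]
    - [8.5, 0, 0, 0, 0, 0, 0]
    - [8.5, 0, 0, 0, 0, 0, 0]

```text
time_s: 3.53
tool_pos: [0.4791, 0.1018, 0.2713]
ee_rot: [1.0, 0.024, 0.002, -0.001]
wrist_force: [0.0, -0.3, -0.6]
opening: 0.0849
finger_force: 0.0
```

Run:
```python
from h import *
s=arm.observe();M=R.from_quat(s['ee_rot']).as_matrix();print(s['time_s'],s['tool_pos'],M.round(3).tolist())
im,d,c=snap('wrist'); save(im,'wrist2.png'); np.savez('wrist20.npz',im=im,d=d,T=c['T'],f=c['f'],cx=c['cx'],cy=c['cy'])
P=cloud(c,d);hsv=cv2.cvtColor(im,cv2.COLOR_RGB2HSV)
m=((im.max(2)>75)&(P[...,2]>.009)&(P[...,2]<.06)&(np.abs(P[...,1]-.107)<.04)&(P[...,0]>.36)&(P[...,0]<.68)).astype(np.uint8)
nl,lab,st,ce=cv2.connectedComponentsWithStats(m); i=1+st[1:,4].argmax(); print(st[i])
Q=P[lab==i]; px=np.argwhere(lab==i)
print('ext',Q.min(0),Q.max(0)); 
x0=Q[:,0].min();
for a in np.arange(x0,Q[:,0].max(),.02):
    k=(Q[:,0]>=a)&(Q[:,0]<a+.02)
    if k.sum()>5: print(round(a+.01,3),k.sum(),'y',Q[k,1].min().round(4),Q[k,1].max().round(4),'mid',((Q[k,1].min()+Q[k,1].max())/2).round(4),'ztop',np.percentile(Q[k,2],90).round(4), 'S',np.median(hsv[...,1][lab==i][k]))
```

```text
3.5333 [0.4790721  0.10183848 0.27132807] [[0.999, 0.048, 0.003], [0.048, -0.999, 0.003], [0.004, -0.002, -1.0]]
[ 254   24   39  239 4424]
ext [0.39695533 0.0925491  0.01348785] [0.63759461 0.13255278 0.03135534]
0.407 318 y 0.0925 0.118 mid 0.1053 ztop 0.0298 S 103.5
0.427 384 y 0.0932 0.1186 mid 0.1059 ztop 0.0299 S 103.0
0.447 420 y 0.0943 0.1204 mid 0.1074 ztop 0.0299 S 104.0
0.467 435 y 0.0954 0.121 mid 0.1082 ztop 0.03 S 104.0
0.487 455 y 0.096 0.1216 mid 0.1088 ztop 0.0299 S 105.0
0.507 455 y 0.0965 0.1219 mid 0.1092 ztop 0.0292 S 106.0
0.527 250 y 0.1016 0.1187 mid 0.1102 ztop 0.0248 S 125.0
0.547 153 y 0.1078 0.1151 mid 0.1114 ztop 0.0204 S 4.0
0.567 147 y 0.1087 0.1154 mid 0.1121 ztop 0.0201 S 4.0
0.587 195 y 0.1076 0.1192 mid 0.1134 ztop 0.0193 S 7.0
0.607 438 y 0.1028 0.1265 mid 0.1146 ztop 0.0182 S 7.0
0.627 769 y 0.0975 0.1326 mid 0.1151 ztop 0.0188 S 7.0
```

View pics/wrist2.png

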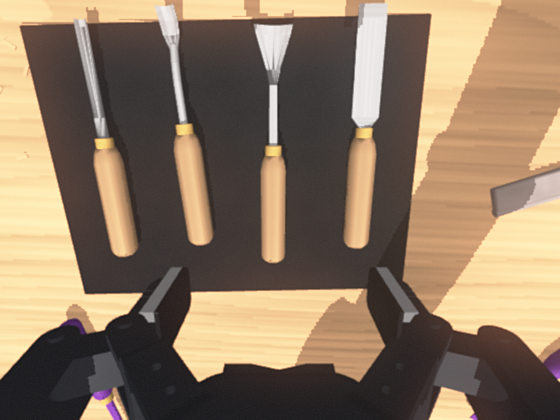

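The wrist view shows the fishtail gouge as third from the left (handle (273,205), edge (273,27)). Butt x is 0.397 and edge x 0.638, so 240 mm overall, which matches. Descending to the handle.

>>> send_rows:
  steps:
    - [6.5, -0.1, 0.1, -2.5, 0, 0, 0]
    - [6.5, -0.1, 0.1, -2.5, 0, 0, 0]
    - [6.5, -0.1, 0.1, -2.5, 0, 0, 0]
    - [6.5, -0.1, 0.1, -2.5, 0, 0, 0]
    - [6.5, 0, 0.1, -2.5, 0, 0, 0]
    - [6.5, 0, 0.1, -2.5, 0, 0, 0]
    - [6.5, 0, 0, -2, 0, 0, 0]
    - [6.5, 0, 0, -1, 0, 0, 0]
    - [6.5, 0, 0, 0, 0, 0, 0]
    - [6.5, 0, 0, 0, 0, 0, 0]
  grip_force: 60

```text
time_s: 4.42
tool_pos: [0.4749, 0.1081, 0.0923]
ee_rot: [1.0, 0.024, 0.002, -0.002]
wrist_force: [0.5, 0.4, -0.4]
opening: 0.0649
finger_force: 0.0
```

>>> send_rows:
  steps:
    - [6.5, 0, 0, -0.6, 0, 0, 0]
    - [6.5, 0, 0, -0.6, 0, 0, 0]
    - [6.5, 0, 0, 0, 0, 0, 0]
    - [4.5, 0, 0, 0, 0, 0, 0]
    - [3.5, 0, 0, 0, 0, 0, 0]
    - [2, 0, 0, 0, 0, 0, 0]
    - [2, 0, 0, 0, 0, 0, 0]
    - [2, 0, 0, 0, 0, 0, 0]
    - [2, 0, 0, 0, 0, 0, 0]
    - [2, 0, 0, 0, 0, 0, 0]
  grip_force: 60

```text
time_s: 5.25
tool_pos: [0.4748, 0.1087, 0.0804]
ee_rot: [1.0, 0.025, 0.002, -0.002]
wrist_force: [-2.0, -0.7, 6.8]
opening: 0.0243
finger_force: 59.2
```

>>> send_rows:
  steps:
    - [2, 0, 0, 0.5, 0, 0, 0]
    - [2, 0, 0, 1, 0, 0, 0]
    - [2, 0, 0, 2, 0, 0, 0]
    - [2, 0, 0, 2, 0, 0, 0]
    - [2, 0, 0, 2, 0, 0, 0]
    - [2, 0, 0, 2, 0, 0, 0]
    - [2, 0, 0, 2, 0, 0, 0]
    - [2, 0, 0, 2, 0, 0, 0]
    - [2, 0, 0, 1, 0, 0, 0]
    - [2, 0, 0, 0, 0, 0, 0]

```text
time_s: 6.08
tool_pos: [0.4755, 0.1091, 0.2273]
ee_rot: [1.0, 0.025, 0.004, -0.002]
wrist_force: [0.7, -0.4, -1.3]
opening: 0.0245
finger_force: 59.2
```

```bash
cat > g.py <<'E'
from h import *
def gouge(tag):
    s=arm.observe();M=R.from_quat(s['ee_rot']).as_matrix();t=np.array(s['tool_pos'])
    im,d,c=snap('wrist'); save(im,tag+'.png'); np.savez(tag+'0.npz',im=im,d=d,T=c['T'],f=c['f'],cx=c['cx'],cy=c['cy'])
    P=(cloud(c,d)-t)@M  # tool frame
    m=((d>0)&(P[...,2]>.03)&(P[...,2]<.09)&(np.abs(P[...,1])<.035)&(P[...,0]>.02)&(P[...,0]<.22)&(im.max(2)>45)).astype(np.uint8)
    nl,lab,st,ce=cv2.connectedComponentsWithStats(m); i=1+st[1:,4].argmax(); k=lab==i; Q=P[k]
    print(s['time_s'],t,'rot',M.round(3).tolist(),'open',s['opening'],'F',s['wrist_force'])
    for a in np.arange(Q[:,0].min(),Q[:,0].max(),.015):
        q=Q[(Q[:,0]>=a)&(Q[:,0]<a+.015)]
        if len(q)>5: print('x',round(a+.0075,4),len(q),'ymid',((q[:,1].min()+q[:,1].max())/2).round(4),'w',np.ptp(q[:,1]).round(4),'ztop',np.percentile(q[:,2],10).round(4),'z50',np.median(q[:,2]).round(4))
    print('xmax',Q[:,0].max(),np.percentile(Q[:,0],99.5))
    return Q,im,d,c,t,M
E
python3 -c "
from g import *
gouge('wrist3')"
```

```text
6.0833 [0.47545489 0.10912091 0.22727385] rot [[0.999, 0.049, 0.007], [0.049, -0.999, 0.005], [0.008, -0.004, -1.0]] open 0.02454294572886298 F [ 0.69887182 -0.35512565 -1.28718047]
x 0.0275 1885 ymid 0.0 w 0.0259 ztop 0.0511 z50 0.053
x 0.0425 1559 ymid 0.0003 w 0.0224 ztop 0.0539 z50 0.0567
x 0.0575 860 ymid 0.0002 w 0.0169 ztop 0.0572 z50 0.0609
x 0.0725 680 ymid 0.0004 w 0.0071 ztop 0.0606 z50 0.0614
x 0.0875 734 ymid 0.0005 w 0.0072 ztop 0.0609 z50 0.0618
x 0.1025 816 ymid 0.0005 w 0.0071 ztop 0.0613 z50 0.0621
x 0.1175 611 ymid 0.0006 w 0.0107 ztop 0.0622 z50 0.0632
xmax 0.11887786144997174 0.11818548518404862
```

View pics/wrist3.png

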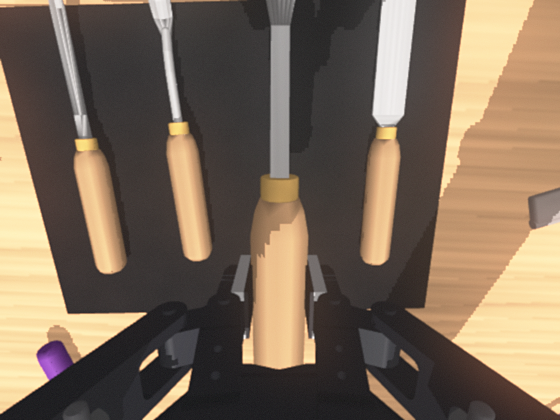

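The gouge is held straight, with its shank on the tool's centre line. Working out the final move.

```bash
cat > t.py <<'E'
from h import *
def target(lens=(.702,-.233,.234),yaw=-23.0,tilt=21.5,edge=(.162,.0008,.0657),gy=.004,droop=.012):
    y,t=np.radians([yaw,tilt]); n=np.array([np.cos(t)*np.cos(y),np.cos(t)*np.sin(y),np.sin(t)]); yp=np.array([-np.sin(y),np.cos(y),0]); zp=np.cross(n,yp)
    G=np.stack([n,yp,zp],1)            # gouge axes in world
    gx=np.array([1,gy,droop]);gx/=np.linalg.norm(gx); gyv=np.array([0,-1,0.]);gyv-=gx*(gx@gyv);gyv/=np.linalg.norm(gyv)
    g=np.stack([gx,gyv,np.cross(gx,gyv)],1)  # gouge axes in tool
    M=G@g.T; focus=np.array(lens)-.085*n
    return M,focus-M@np.array(edge),focus,n
def left(M,p):
    s=arm.observe();C=R.from_quat(s['ee_rot']).as_matrix()
    return (p-s['tool_pos'])*100, R.from_matrix(M@C.T).as_rotvec(degrees=True)
if __name__=='__main__':
    M,p,f,n=target(); print('focus',f,'n',n,'tcp',p); print('left cm,deg',*left(M,p), arm.observe()['joints'])
E
python3 t.py
```

```text
focus [ 0.62920142 -0.20209884  0.2028474 ] n [ 0.85645389 -0.36354311  0.36650123] tcp [ 0.4683397  -0.13365529  0.20250428]
left cm,deg [ -0.66682651 -24.22781482  -2.32789626] [ -4.12043966 -21.63605207 -25.31934228] [ 0.429703    0.49694724 -1.02441005  1.94646203  0.51262574  0.97785517
 -2.35899765]
```

>>> send_rows:
  steps:
    - [2, -0.2, -1.5, 0, 0, 0, 0]
    - [2, -0.1, -2, -0.2, -0.3, -1.8, -2.1]
    - [2, 0, -2, -0.2, -0.3, -1.8, -2.1]
    - [2, 0, -2, -0.2, -0.3, -1.8, -2.1]
    - [2, 0, -2, -0.2, -0.3, -1.8, -2.1]
    - [2, 0, -2, -0.2, -0.3, -1.8, -2.1]
    - [2, 0, -2, -0.2, -0.3, -1.8, -2.1]
    - [2, 0, -2, -0.2, -0.3, -1.8, -2.1]
    - [2, 0, -1, 0, -0.3, -1.8, -2.1]
    - [2, 0, 0, 0, 0, 0, 0]

```text
time_s: 6.97
tool_pos: [0.4697, -0.0587, 0.2093]
ee_rot: [0.984, -0.123, 0.125, 0.023]
wrist_force: [0.0, -0.2, -1.4]
opening: 0.0244
finger_force: 59.3
```

```bash
python3 t.py
```

```text
focus [ 0.62920142 -0.20209884  0.2028474 ] n [ 0.85645389 -0.36354311  0.36650123] tcp [ 0.4683397  -0.13365529  0.20250428]
left cm,deg [-0.13796131 -7.49358779 -0.6789411 ] [-1.68343201 -7.41353252 -8.348123  ] [ 0.69026929  0.33846092 -0.88049964  2.16543523  0.66478251  0.61955301
 -2.47345552]
```

>>> send_rows:
  steps:
    - [2, 0, -1, -0.1, -0.3, -1.2, -1.4]
    - [2, 0, -1, -0.1, -0.3, -1.2, -1.4]
    - [2, 0, -1, -0.1, -0.3, -1.2, -1.4]
    - [2, 0, -1, -0.1, -0.3, -1.2, -1.4]
    - [2, 0, -1, -0.1, -0.3, -1.2, -1.4]
    - [2, 0, -1, -0.1, -0.2, -1.2, -1.4]
    - [2, -0.1, -1, 0, 0, 0, 0]
    - [2, 0, -0.5, 0, 0, 0, 0]
    - [2, 0, 0, 0, 0, 0, 0]
    - [2, 0, 0, 0, 0, 0, 0]

```text
time_s: 7.8
tool_pos: [0.4708, -0.1308, 0.2046]
ee_rot: [0.963, -0.192, 0.187, 0.038]
wrist_force: [-0.1, -0.8, -2.1]
opening: 0.0248
finger_force: 59.3
```

```bash
python3 t.py
python3 - <<'E'
from h import *
s=arm.observe();print(s['time_s'],s['tool_pos'],np.abs(s['joint_velocities']).max())
ims={}
for n in('scene','side','wrist'):
    im,d,c=snap(n); np.savez(n+'F0.npz',im=im,d=d,T=c['T'],f=c['f'],cx=c['cx'],cy=c['cy']); ims[n]=im
o=np.zeros((560,800,3),np.uint8)
o[:400,:400]=cv2.resize(ims['scene'][205:305,70:170],(400,400),interpolation=3); o[:400,400:]=cv2.resize(ims['side'][105:205,255:355],(400,400),interpolation=3)
save(o[:400],'final1.png')
E
```

```text
focus [ 0.62920142 -0.20209884  0.2028474 ] n [ 0.85645389 -0.36354311  0.36650123] tcp [ 0.4683397  -0.13365529  0.20250428]
left cm,deg [-0.24755789 -0.28316637 -0.20954977] [-0.07255135 -0.12713188 -0.23696443] [ 0.6988889   0.29253708 -0.70941444  2.23683142  0.83092897  0.43725216
 -2.63961778]
7.8 [ 0.47081528 -0.13082362  0.20459978] 0.008245980275966965
```

View pics/final1.png

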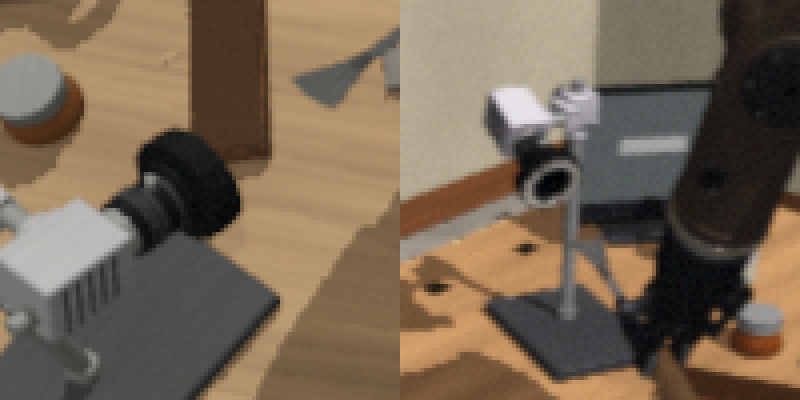

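The gouge is held near its goal. In the scene crop the edge runs from (294,82) to (333,107). In the side crop the blade tip is near (592,241), clear of the lens at (552,182). Now I'll measure the edge against the expected focus.

Run:
```python
from t import *
M,p,f,n=target(); s=arm.observe();C=R.from_quat(s['ee_rot']).as_matrix(); ee=np.array(s['tool_pos'])+C@np.array([.162,.0008,.0657]); print('pred edge',ee,'focus',f)
yp=np.cross([0,0,1],n);yp/=np.linalg.norm(yp);zp=np.cross(n,yp)
rays=[]
for nm,px in(('sceneF',(148.3,228.6)),('sideF',(303,165.2))):
    im,d,c=load(nm)
    q=c['T'][:3,:3].T@(ee-c['T'][:3,3]); print(nm,'pred px',c['cx']-c['f']*q[0]/q[2],c['cy']+c['f']*q[1]/q[2],'seen',px)
    o,r=ray(c,*px); rays.append((o,r/np.linalg.norm(r)))
    P=cloud(c,d); B=P[(np.linalg.norm(P-ee,axis=2)<.045)]; L=(B-ee)@np.stack([n,yp,zp],1); L=L[(np.abs(L[:,2])<.02)]
    if len(L)>5:
        k=L[:,0]>np.percentile(L[:,0],97)-.006
        print(nm,'cloud',len(L),'x max',L[:,0].max(),np.percentile(L[:,0],97),'edge y',L[k,1].min(),L[k,1].max(),'z med',np.median(L[k,2]))
        A=np.c_[L[:,0],np.ones(len(L))]; print('   z slope',np.linalg.lstsq(A,L[:,2],rcond=None)[0],'y slope',np.linalg.lstsq(A,L[:,1],rcond=None)[0], 'roll',np.linalg.lstsq(np.c_[L[:,1],A],L[:,2],rcond=None)[0])
(o1,d1),(o2,d2)=rays; t=np.linalg.lstsq(np.stack([d1,-d2],1),o2-o1,rcond=None)[0]; a,b=o1+t[0]*d1,o2+t[1]*d2
print('triang',(a+b)/2,'gap',np.linalg.norm(a-b))
lens=(.702,-.233,.234)
im,d,c=load('sideF'); q=c['T'][:3,:3].T@(np.array(lens)-c['T'][:3,3]); print('lens pred px side',c['cx']-c['f']*q[0]/q[2],c['cy']+c['f']*q[1]/q[2],'seen (293,150.5)')
# side: lens glass vs ring centroid
g=im.max(2); m=np.zeros(g.shape,np.uint8); m[140:165,280:305]=(g[140:165,280:305]<60); nl,lab,st,ce=cv2.connectedComponentsWithStats(m); print([(st[i].tolist(),ce[i].round(1).tolist()) for i in range(1,nl) if st[i,4]>15])
```

```text
pred edge [ 0.63204888 -0.19835775  0.20487981] focus [ 0.62920142 -0.20209884  0.2028474 ]
sceneF pred px 148.05281709088138 230.19242202381227 seen (148.3, 228.6)
sceneF cloud 129 x max 0.00012130910153319365 -0.0006168147178484533 edge y -0.020867175222866876 0.014112843200562422 z med 0.0033471705304709267
   z slope [0.01903172 0.00370517] y slope [-0.08827126 -0.00665293] roll [0.00898859 0.01982516 0.00376497]
sideF pred px 300.20340118376464 164.27660559457215 seen (303, 165.2)
sideF cloud 51 x max -0.0031699525922180387 -0.003638145578351338 edge y -0.018999345263389738 0.013272674706155927 z med 0.0008897783306724616
   z slope [-0.0274609   0.00097994] y slope [-0.10532202 -0.00485339] roll [ 0.05631205 -0.02153     0.00125324]
triang [ 0.62411082 -0.20301842  0.20074666] gap 0.0045852437078733235
lens pred px side 292.508158411661 149.99219929402176 seen (293,150.5)
[([284, 140, 15, 12, 81], [288.6, 144.1]), ([289, 147, 9, 8, 46], [292.6, 150.4]), ([300, 156, 5, 6, 26], [302.1, 158.1])]
```

Run:
```python
from t import *
M,p,f,n=target(); yp=np.cross([0,0,1],n);yp/=np.linalg.norm(yp);zp=np.cross(n,yp);G=np.stack([n,yp,zp],1)
for nm in('sceneF','sideF','wristF'):
    im,d,c=load(nm); L=(cloud(c,d)-f)@G
    k=(d>0)&(np.abs(L[...,1])<.03)&(np.abs(L[...,2])<.03)&(L[...,0]>-.13)&(L[...,0]<.02)
    nl,lab,st,_=cv2.connectedComponentsWithStats(k.astype(np.uint8)); Q=L[lab==1+st[1:,4].argmax()]
    print(nm,len(Q),'x max',Q[:,0].max())
    for a in np.arange(-.12,.01,.012):
        q=Q[(Q[:,0]>=a)&(Q[:,0]<a+.012)]
        if len(q)>3: print('  x %.3f n %d ymin %.4f ymax %.4f mid %.4f  ztop %.4f zmed %.4f'%(a+.006,len(q),q[:,1].min(),q[:,1].max(),(q[:,1].min()+q[:,1].max())/2,np.percentile(q[:,2],90),np.median(q[:,2])))
```

```text
sceneF 281 x max 0.001944857935173358
  x -0.114 n 37 ymin -0.0086 ymax 0.0096 mid 0.0005  ztop 0.0128 zmed 0.0091
  x -0.102 n 15 ymin -0.0051 ymax 0.0080 mid 0.0015  ztop 0.0101 zmed 0.0065
  x -0.090 n 15 ymin -0.0031 ymax 0.0061 mid 0.0015  ztop 0.0077 zmed 0.0066
  x -0.078 n 14 ymin -0.0031 ymax 0.0054 mid 0.0011  ztop 0.0083 zmed 0.0062
  x -0.066 n 15 ymin -0.0028 ymax 0.0053 mid 0.0012  ztop 0.0087 zmed 0.0064
  x -0.054 n 14 ymin -0.0043 ymax 0.0050 mid 0.0003  ztop 0.0083 zmed 0.0056
  x -0.042 n 19 ymin -0.0068 ymax 0.0073 mid 0.0003  ztop 0.0066 zmed 0.0048
  x -0.030 n 26 ymin -0.0089 ymax 0.0100 mid 0.0005  ztop 0.0065 zmed 0.0046
  x -0.018 n 40 ymin -0.0142 ymax 0.0140 mid -0.0001  ztop 0.0061 zmed 0.0048
  x -0.006 n 44 ymin -0.0177 ymax 0.0187 mid 0.0005  ztop 0.0082 zmed 0.0047
  x 0.006 n 8 ymin -0.0163 ymax 0.0059 mid -0.0052  ztop 0.0076 zmed 0.0061
sideF 72 x max -0.0013464037585778745
  x -0.078 n 5 ymin 0.0015 ymax 0.0053 mid 0.0034  ztop 0.0087 zmed 0.0074
  x -0.066 n 6 ymin 0.0009 ymax 0.0064 mid 0.0036  ztop 0.0074 zmed 0.0045
  x -0.054 n 6 ymin -0.0007
[... 237 characters left out ...]
0.0180 mid 0.0029  ztop 0.0050 zmed 0.0032
  x -0.006 n 19 ymin -0.0153 ymax 0.0178 mid 0.0013  ztop 0.0045 zmed 0.0031
wristF 5796 x max -0.04176628795350527
  x -0.114 n 1175 ymin -0.0048 ymax 0.0137 mid 0.0045  ztop 0.0101 zmed 0.0083
  x -0.102 n 532 ymin 0.0007 ymax 0.0085 mid 0.0046  ztop 0.0057 zmed 0.0049
  x -0.090 n 542 ymin 0.0009 ymax 0.0085 mid 0.0047  ztop 0.0055 zmed 0.0047
  x -0.078 n 572 ymin 0.0011 ymax 0.0081 mid 0.0046  ztop 0.0054 zmed 0.0045
  x -0.066 n 611 ymin 0.0010 ymax 0.0081 mid 0.0046  ztop 0.0054 zmed 0.0044
  x -0.054 n 672 ymin 0.0009 ymax 0.0086 mid 0.0047  ztop 0.0052 zmed 0.0042
  x -0.042 n 458 ymin -0.0005 ymax 0.0100 mid 0.0047  ztop 0.0044 zmed 0.0032
```

>>> send_rows:
  steps:
    - [2, -0.1, -0.1, -0.1, 0, 0, 0]
    - [2, 0, -0.1, -0.1, 0, 0, 0]
    - [2, 0, -0.1, 0, 0, 0, 0]
    - [2, 0, 0, 0, 0, 0, 0]
    - [2, 0, 0, 0, 0, 0, 0]
    - [2, 0, 0, 0, 0, 0, 0]
    - [2, 0, 0, 0, 0, 0, 0]
    - [2, 0, 0, 0, 0, 0, 0]
    - [2, 0, 0, 0, 0, 0, 0]
    - [2, 0, 0, 0, 0, 0, 0]

```text
time_s: 8.78
tool_pos: [0.4697, -0.1344, 0.203]
ee_rot: [0.962, -0.192, 0.188, 0.038]
wrist_force: [-0.9, -0.2, -1.8]
opening: 0.0244
finger_force: 59.3
```

Run:
```python
from t import *
M,p,f,n=target(); print(left(M,p)); s=arm.observe(); print(s['time_s'],s['joints'].round(3),np.abs(s['joint_velocities']).max(),s['opening'],s['finger_force'])
print(arm.finish_job())
```

```text
(array([-0.13544142,  0.07363411, -0.04465037]), array([-0.02030692, -0.08120773, -0.19997318]))
8.7833 [ 0.702  0.294 -0.703  2.24   0.838  0.43  -2.639] 0.0008968152603832096 0.024410657190723873 59.259870308451355
the job is handed in; nothing more can be done
None
```

I handed the job in at 8.8 s: the fishtail gouge is held still, hollow side up, pointing into the lens, with the middle of its edge within about 3 mm of the focus point by my measurements, and nothing else was moved on purpose (the other tools were not re-checked afterwards).

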